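# Clamp a jar in the labelling jig with its cam lever

## Task

Get the jar held for labelling: slide the jig's rod forward so that its pad pushes the standing jar fully home into the V-shaped saddle and stays snug against it, without squeezing the glass hard. Then flip the cam lever right over until it snaps past centre and lies fully closed, so that the rod is clamped and the jar stays snug, and let go. Leave the other jars and things on the table where they are.

Things in the scene. Friction and masses are not known exactly. Their poses are not given: they have to be found in the camera images.
- jig: Jar-holding jig fixed to the table: aluminium base plate 110 x 490 x 12 mm (x, y, z), carrying a dark steel clamp head (56 x 46 mm in x, y, its top 78 mm above the table; two ears rise to 104 mm) through which a level steel rod passes. Origin on the table surface, in the plate's middle across x; the plate spans y -260 to +230 mm. +y is the direction in which the rod slides forward, towards the saddle; z is up. The clamp head is centred at y = -30 mm.
- saddle: White nylon V-saddle screwed to the jig plate at its +y end (where along y differs from day to day), axes as the jig's, 70 mm tall; its 90 degree V opens towards -y. Origin: the axis of a fully seated jar, on the plate's top (12 mm above the table). The jar is home when its axis is here. The V centres the jar; one cheek may touch before the other. Pushing the rod's handle until it resists with about 20 N brings the jar fully home (less may stop it against one cheek).
- jar_center (a point): Centre, half-way up, of the jar to be clamped: glass jar of mushrooms with a gold lid, 84 mm diameter, 130 mm tall, about 0.45 to 0.8 kg, loose, standing on the jig plate between pad and saddle, short of the saddle. Sliding it takes about 2 to 6 N.
- pad_face (a point): Middle of the front (+y) face of the white nylon pad on the rod's front end, on the rod axis 55 mm above the table; pad 64 mm wide (x), 14 mm thick, 50 mm tall. Axes as the jig's. When the pad touches the jar, the jar's axis is 42 mm in front of this point.
- rod_handle (a point): Grasp point on the rod's upright black handle at its rear (-y) end: round post 18 mm diameter, its top 138 mm above the table, the point 25 mm below the top. It stands on a dark collar of 32 mm diameter (top 71 mm above the table) and moves with the rod.
- rod (a joint): Advance of the rod along the jig's +y, 0 to 0.125 m; 0 = fully drawn back. With the clamp open it slides with about 4 N of friction and stays where it is left; with the lever closed it is held fast.
- lever_pivot (a point): The cam lever's hinge on top of the clamp head, 94 mm above the table; the hinge axis runs along the jig's y.
- lever_grip (a point): Point on the middle line of the black cam lever, 88 mm from the hinge. The lever is a flat bar 20 mm wide (along the jig's y) and 12 mm thick with a rounded end, reaching 110 mm from the hinge; it swings in the jig's x-z plane.
- lever (a joint): Lever angle, rad. 0 = fully open: the lever points to the jig's +x and 35 degrees (0.61 rad) up. It grows as the lever swings up over the top and down to -x; 2.45 = fully closed, lying nearly level towards -x (5 degrees up). It swings freely at first, then stiffens from about 1.0 to a peak of about 13 N at the grip point near 1.5, is dead centre at 2.2, and snaps itself to the closed stop beyond that; let go before centre it springs back towards open.
- jar_right: Another such jar standing loose off the jig's -y end. Origin: centre of its underside. To be left alone.
- lid_stack: Loose stack of four gold jar lids, 72 mm diameter, 38 mm tall, beside the jig. Origin: centre of its underside. To be left alone.
- label_roll: Roll of paper labels lying flat, 90 mm diameter, 40 mm tall, beside the jig. Origin: centre of its underside. To be left alone.
- spoon: Steel spoon 190 mm long lying beside the jig roughly along the jig's y, under 25 mm tall; origin under its middle. To be left alone.
- jar_left: Another mushroom jar, 84 mm diameter, 130 mm tall, standing loose beside the jig. Origin: centre of its underside. To be left alone.
- jar_near: Another such jar standing loose off the jig's +y end. Origin: centre of its underside. To be left alone.

How it is judged (in metres and radians):
On the way, in this order (a step that is already met when the one before it is completed fails the run):
1. the jar is fully home in the V and the pad is against it, while the lever is still open (y of jar_center in the frame of saddle above -0.003 m and x of jar_center in the frame of saddle between -0.003 and 0.003 m and y of jar_center in the frame of pad_face below 0.044 m and angle between jar_center's own z axis and vertical below 0.06 rad and value of joint lever below 1.2 rad), for 0.2 s.
2. the cam lever is flipped over centre, fully closed (value of joint lever above 2.38 rad), for 0.2 s.
At the end, for the whole second after the job is handed in: The lever is fully closed (joint above 2.38 rad), the jar stands upright (within 0.06 rad) and at rest, its axis within 3 mm of the fully seated place in the saddle, and the pad is against it (gap under 2 mm) (y of jar_center in the frame of saddle above -0.003 m and x of jar_center in the frame of saddle between -0.003 and 0.003 m and y of jar_center in the frame of pad_face below 0.044 m and angle between jar_center's own z axis and vertical below 0.06 rad and value of joint lever above 2.38 rad and linear speed of jar below 0.01 m/s); the robot touches nothing.
It fails at once if the jar is squeezed hard by the pad (over 60 N) (contact force between rod and jar above 60 N).
It fails at once if the jar is tipped (over 0.3 rad) (angle between jar_center's own z axis and vertical above 0.3 rad).
It fails at once if another thing on the table is moved by more than 25 mm (distance of any of jar_left, jar_right, jar_near, lid_stack, label_roll, spoon from where it was at the start of the episode above 0.025 m).
It also fails if it takes over 61 s, if anything falls off the work surface, if the arm or the gripper's body presses on something with over 40 N, if the wrist force passes 120 N, or if a joint passes its speed limit or range.

## Robot

A 6-joint arm with a two-finger parallel gripper is mounted at the origin on the work surface. World frame = base frame: x ahead of the robot, y to its left, z up, the work surface at z = 0. Lengths are in mm, angles in rad, forces in N, time in s.
With the tool pointing down it reaches from about 300 to 850 mm from the base axis. Payload 4.2 kg.
Tool frame: the origin (TCP) lies midway between the tips of the shut fingers; the grasp point (between the pads) lies 19 mm behind it; z points along the fingers, y is the line along which they close (so a half turn about z gives the same grasp; the last joint's range is limited). The gripper opens to 91 mm and grips with 3 to 60 N. Pads are 32 mm wide; open, the fingers measure 118 mm over their backs; the gripper's body (76 mm by 178 mm) begins 60 mm behind the grasp point.
Start: joints at [1.28, 0.32, 1.565, -0, 1.257, -0.02], TCP at [153.817, 554.064, 179.276] pointing down, gripper open.
Joint ranges: [-3.11, 3.11], [-0.84, 2.01], [0.21, 2.61], [-1.34, 4.49], [0.05, 2.63], [-2.56, 2.56]. Speed limits (rad/s): [2.57, 2.57, 3.14, 3.14, 3.14, 3.14].

## Interface

Orientations are given as a unit quaternion [x, y, z, w].
In Python, from station import robot gives the robot as it stands. The module is installed in compiled form; this text tells all that it offers. Calls block until the motion is done:
- robot.move_ptp(position, orientation): joint-space move of the TCP to a pose.
- robot.move_l(position, ori=None, vel=150): straight line of the TCP; ori=None keeps the orientation; vel is the mean speed in mm/s.
- robot.set_joints(angles): joint-space move.
- robot.open() and robot.close(): open the fingers fully, or close them until they stop; the grip force is fixed at half the most.
- robot.wait(seconds).
- robot.inverse_kinematics(position, orientation): joint angles nearest the present ones, or None.
- robot.camera(name): name is "side" or "top" or "wrist"; returns the picture (400x640x3 uint8, blue, green, red); there is no depth.
- robot.get_calibration(name): a dict with "mtx" (3x3 intrinsics, pixels), "rvec" (rotation vector, rad) and "tvec" (3), from world to camera coordinates, as OpenCV has them; the wrist camera has in their place "hand_eye" (4x4, takes a point from camera to tool coordinates, whose origin is the TCP and whose axes are the flange's). Camera axes: x right, y down, z forward; pixel columns grow to the right and rows downward; lengths in mm; the calibration is good to about 2 mm. The wrist camera is an equidistant fisheye: a pixel r from the principal point sees the ray r / f radians off the axis. A picture is of the moment at which its call begins: read the wrist's pose just before it. get_calibration takes no time and is no camera call.
A pose or a line that the arm cannot do raises robot.MotionError and nothing moves.
- robot.job_done(): hands the job in; it is judged then, once.
Readings, each from a call of its own:
- robot.current_clock(): time.
- robot.current_q(): joint angles.
- robot.current_joint_vel(): joint speeds.
- robot.current_effort(): joint torques, N m.
- robot.current_position(): TCP position.
- robot.current_orientation(): TCP orientation.
- robot.current_contact_force(): force on the tool from outside, world axes, zero at the start.
- robot.current_ft_torque(): the same for the moment, N m.
- robot.current_opening(): opening from 0.0 (shut) to 1.0 (fully open).
- robot.current_gripper_force(): force on a finger pad.
Only numpy, scipy, OpenCV 4.12 (cv2) and the standard library are available. Lean on these libraries where they do the work, as an engineer would, in place of code of your own. Each camera call takes 0.05 s, during which the arm holds its last target. There are 200 camera calls.

## Working session

There is one attempt and no reset: what is moved stays moved. The work goes in short steps, each a Python script; the robot and the scene stay as the last script left them, time stands still between calls to the robot, and variables do not carry over. Pictures are saved under pics/ and viewed, at most 10 in all, crops included, and the job is handed in when it is done.

```bash
mkdir -p pics; python3 - <<'E'
from station import robot
import cv2
for n in("side","top"):
    cv2.imwrite(f"pics/{n}0.png",robot.camera(n)); c=robot.get_calibration(n); print(n,c)
print(robot.get_calibration("wrist"),robot.current_clock(),robot.current_orientation())
E
```

```text
side {'mtx': array([[465.95640609,   0.        , 318.13079341],
       [  0.        , 465.95640609, 194.38278862],
       [  0.        ,   0.        ,   1.        ]]), 'rvec': array([ 1.95190718, -0.83987472,  0.46675907]), 'tvec': array([-386.43737191,  317.30044696,  926.4250323 ])}
top {'mtx': array([[396.36038575,   0.        , 322.49631315],
       [  0.        , 396.36038575, 199.70466687],
       [  0.        ,   0.        ,   1.        ]]), 'rvec': array([ 2.13183179, -2.13703356,  0.21165913]), 'tvec': array([ -24.66209782,  605.97823768, 1073.47818504])}
{'mtx': array([[309.70691629,   0.        , 319.77803775],
       [  0.        , 309.70691629, 200.97838447],
       [  0.        ,   0.        ,   1.        ]]), 'hand_eye': array([[ 5.07920059e-04, -9.60898603e-01, -2.76900012e-01,
         7.85879395e+01],
       [ 9.99999790e-01,  3.76280150e-04,  5.28540539e-04,
         8.25596072e-02],
       [-4.03681888e-04, -2.76900222e-01,  9.60898592e-01,
        -2.04827440e+02],
       [ 0.00000000e+00,  0.00000000e+00,  0.00000000e+00,
         1.00000000e+00]])} 0.1 [ 1.34967462e-01  9.90849717e-01 -7.78372549e-04 -1.25866914e-04]
```

View pics/side0.png

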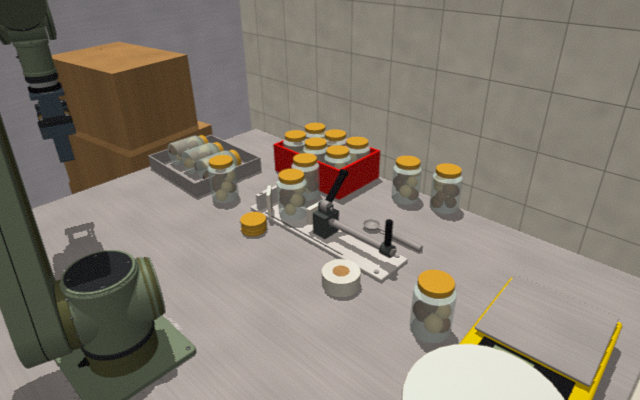

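View pics/top0.png

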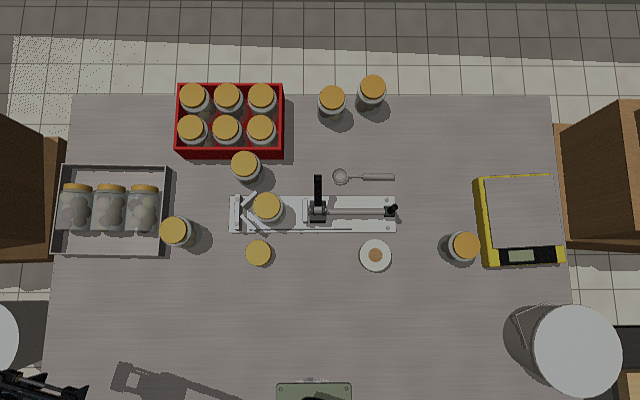

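The top view shows the jig lying roughly along world y: plate x 229–397 px and y 195–233 px, lever base at (318,212), handle at (391,210), jar lid at (267,207). The lever points to world +x. The jars and lids around the jig are well clear of it. Next I'll zoom in.

```bash
cat > h.py <<'E'
import numpy as np, cv2
from station import robot
def ray(name,px):
    c=robot.get_calibration(name); R=cv2.Rodrigues(c['rvec'])[0]
    d=R.T@np.linalg.solve(c['mtx'],[px[0],px[1],1.]); return -R.T@c['tvec'],d
def onplane(name,px,z):
    o,d=ray(name,px); return o+d*(z-o[2])/d[2]
def quat(psi): return [-float(np.sin(psi/2)),float(np.cos(psi/2)),0.,0.]   # tool down, tool y along jig y
E
python3 - <<'E'
from h import *
for n,(a,b,c,d),k in(("top",(220,160,410,270),4),("side",(230,150,430,290),4)):
    im=cv2.imread(f"pics/{n}0.png")[b:d,a:c]; cv2.imwrite(f"pics/{n}z.png",cv2.resize(im,None,fx=k,fy=k,interpolation=cv2.INTER_CUBIC))
for p,z in(((391,210),138),((318,212),94),((267,207),142),((229,195),12),((397,233),12),((245,166),130),((258,253),38),((375,256),40)): print(p,onplane("top",p,z).round())
E
```

```text
(391, 210) [ 563. -205.  138.]
(318, 212) [565. -13.  94.]
(267, 207) [571. 120. 142.]
(229, 195) [628. 249.  12.]
(397, 233) [ 515. -244.   12.]
(245, 166) [685. 183. 130.]
(258, 253) [457. 156.  38.]
(375, 256) [ 447. -174.   40.]
```

View pics/topz.png

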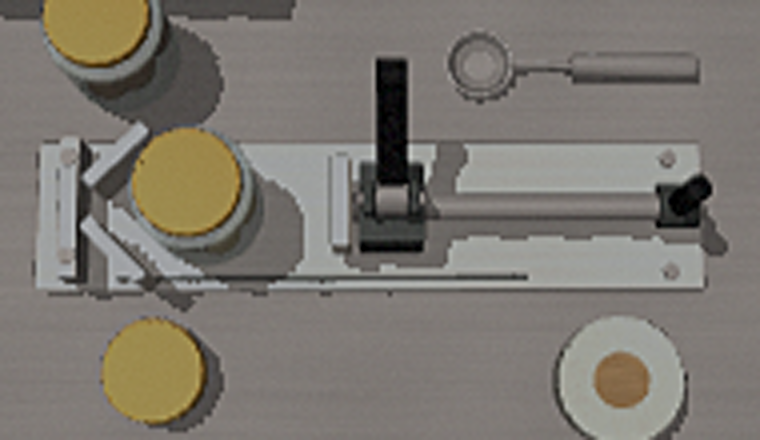

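View pics/sidez.png

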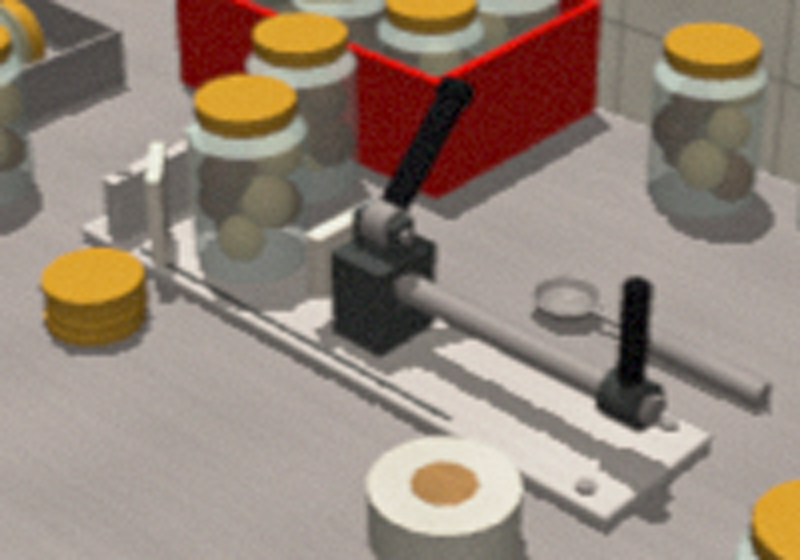

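Zoomed top crop: plate corners at (40,143), (698,145), (705,288) and (38,288); handle top at about (703,186); lever runs from (392,60) to about (392,190); pad front at x≈331. Zoomed side crop: handle top at about (636,284); lever tip at about (455,88).

```bash
python3 - <<'E'
from h import *
t=lambda p,z:onplane("top",(p[0]/4+220-.4,p[1]/4+160-.4),z)
def tri(pt,ps):
    a,d=ray("top",(pt[0]/4+219.6,pt[1]/4+159.6)); b,e=ray("side",(ps[0]/4+229.6,ps[1]/4+149.6))
    s=np.linalg.lstsq(np.c_[d,-e],b-a,rcond=None)[0]; return (a+s[0]*d).round(1),(b+s[1]*e).round(1)
C=[t(p,12) for p in((40,143),(698,145),(705,288),(38,288))]
for c in C: print("corner",c.round(1))
v=(C[0]-C[1])+(C[3]-C[2]); print("yaw",np.arctan2(-v[0],v[1]),"len",np.linalg.norm(v)/2)
print("handle",t((703,186),138),tri((703,186),(636,284)))
print("levertip",t((392,60),157),tri((392,60),(457,86)),"pivot",t((392,200),104))
print("pad front",t((331,200),80),"jar",t((186,182),142),"lidside",tri((186,182),(246,99)))
q=quat(0.); p=tri((703,186),(636,284))[0]
print(robot.inverse_kinematics([float(p[0]),float(p[1])-80,200],q),robot.inverse_kinematics([480.,-10,85],q),robot.inverse_kinematics([650.,-10,125],q))
E
```

```text
corner [627.1 247.3  12. ]
corner [ 625.3 -239.8   12. ]
corner [ 518.8 -241.1   12. ]
corner [519.9 244.7  12. ]
yaw -0.00304024013586388 len 486.4586633250995
handle [ 573.46906853 -216.64216349  138.        ] (array([ 573.6, -216.8,  137.2]), array([ 572.3, -215.4,  136.7]))
levertip [654.06964112 -11.81325624 157.        ] (array([651.6, -11.8, 166.9]), array([649.3,  -9.5, 166.3])) pivot [569.74631427 -11.91058334 104.        ]
pad front [573.57133986  30.19050034  80.        ] jar [575.84985807 122.74936481 142.        ] lidside (array([576.5, 123.3, 138. ]), array([578.3, 121.7, 138.1]))
[-4.95304393e-01  4.22454612e-01  1.35371440e+00 -4.44089210e-16
  1.36542364e+00 -2.06610072e+00] [-4.47857469e-02  2.57612286e-01  1.91608137e+00 -4.44089210e-16
  9.67898995e-01 -1.61558207e+00] [-3.30745389e-02  4.72318305e-01  1.46231568e+00 -4.44089210e-16
  1.20695867e+00 -1.60387087e+00]
```

```bash
python3 - <<'E'
from h import *
q=quat(0.)
p=list(robot.current_position()); robot.close(); robot.move_l([p[0],p[1],300],vel=250)
robot.move_ptp([573,-275,280],q); robot.move_l([573,-275,97],vel=200)
robot.wait(.2); f0=np.array(robot.current_contact_force()); print("f0",f0,robot.current_clock())
y=-275
while y<-225:
    y+=2; robot.move_l([573,y,97],vel=50); f=robot.current_contact_force()[1]-f0[1]
    if f<-1.5: break
print("contact",y,f,robot.current_clock(),robot.current_position())
robot.move_l([573,y+35,97],vel=50); print(robot.current_contact_force()-f0,robot.current_clock())
E
```

```text
f0 [-0.92258061  0.03260732  0.31396061] 6.6167
contact -233 -1.6651973304737324 11.8667 [ 573.06711686 -233.45737151   97.08023539]
[ 0.28153217 -2.78107444  0.23843312] 12.7167
```

```bash
python3 - <<'E'
from h import *
y=-198.; log=[]; f0=.03
robot.move_l([573,y+8,97],vel=40); y+=8
while y<-105:
    f=-(robot.current_contact_force()[1]-f0); log.append((round(y,1),round(f,1)))
    if f>19.5 or robot.current_clock()>32: break
    y+=2 if f<9 else .6; robot.move_l([573,y,97],vel=30)
robot.wait(.4)
print(log,robot.current_contact_force(),robot.current_clock(),robot.current_position())
cv2.imwrite("pics/top1.png",cv2.resize(robot.camera("top")[160:270,220:410],None,fx=4,fy=4,interpolation=cv2.INTER_CUBIC))
E
```

```text
[(-190.0, np.float64(2.3)), (-188.0, np.float64(3.8)), (-186.0, np.float64(3.7)), (-184.0, np.float64(4.0)), (-182.0, np.float64(4.4)), (-180.0, np.float64(4.9)), (-178.0, np.float64(5.4)), (-176.0, np.float64(6.4)), (-174.0, np.float64(6.2)), (-172.0, np.float64(5.4)), (-170.0, np.float64(5.7)), (-168.0, np.float64(5.3)), (-166.0, np.float64(5.7)), (-164.0, np.float64(5.6)), (-162.0, np.float64(6.1)), (-160.0, np.float64(9.2)), (-159.4, np.float64(9.6)), (-158.8, np.float64(10.1)), (-158.2, np.float64(9.9)), (-157.6, np.float64(9.7)), (-157.0, np.float64(10.7)), (-156.4, np.float64(9.7)), (-155.8, np.float64(10.9)), (-155.2, np.float64(11.3)), (-154.6, np.float64(13.2)), (-154.0, np.float64(14.5)), (-153.4, np.float64(15.5)), (-152.8, np.float64(16.5)), (-152.2, np.float64(18.0)), (-151.6, np.float64(19.5))] [ -0.70887712 -18.93809596  -1.56327024] 20.7167 [ 573.11504833 -157.39117882   97.25296181]
```

View pics/top1.png

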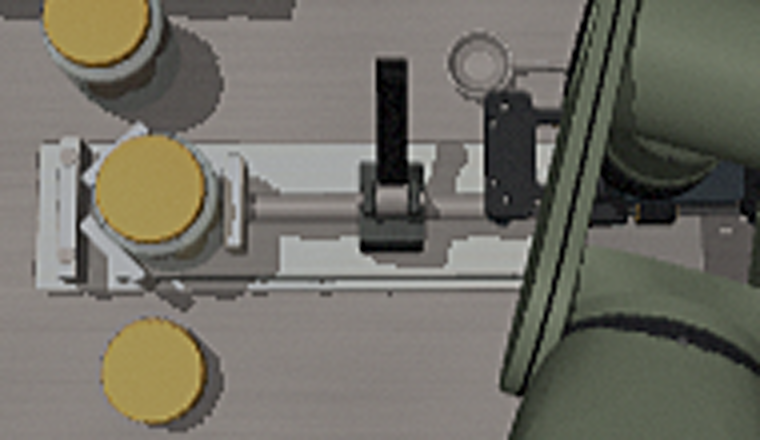

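The jar lid moved to about (150,189) and sits between the saddle cheeks, with the pad against it. The force now rises at about 3 N/mm, which is the arm's own compliance, so the jar is solidly home. I'll push slightly harder, back off, and grip the lever.

```bash
python3 - <<'E'
from h import *
q=quat(0.)
for y in(-151.,-150.4,-149.8):
    robot.move_l([573,y,97],vel=30)
    if robot.current_contact_force()[1]<-22: break
robot.wait(.3); print(robot.current_contact_force(),robot.current_position())
robot.move_l([573,-185,97],vel=80); robot.move_l([573,-185,260],vel=250)
robot.open(); robot.move_ptp([645,-11.5,240],q)
cv2.imwrite("pics/top2.png",robot.camera("top")); im=robot.camera("side")
cv2.imwrite("pics/side2.png",cv2.resize(im[130:270,230:430],None,fx=4,fy=4,interpolation=cv2.INTER_CUBIC))
robot.move_l([645,-11.5,126],vel=150); print(robot.current_contact_force())
robot.close(); robot.wait(.2)
print(robot.current_opening()*91,robot.current_gripper_force(),robot.current_contact_force(),robot.current_position(),robot.current_clock())
cv2.imwrite("pics/w2.png",robot.camera("wrist"))
E
```

```text
[ -0.40752629 -21.16888839  -2.33003824] [ 573.1648985  -156.96476946   97.33734046]
[ 0.57501225 -0.52359916  1.15025679]
19.624673028254747 29.999848371371627 [ 0.11949239 -4.28931818 -0.05008776] [644.99663673 -12.30266249 125.97919025] 27.675
```

View pics/w2.png

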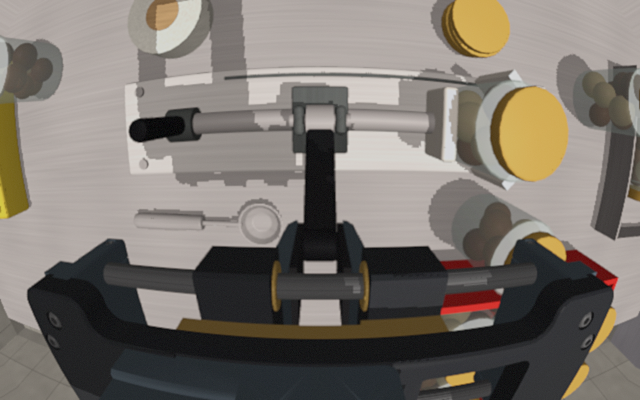

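View pics/side2.png

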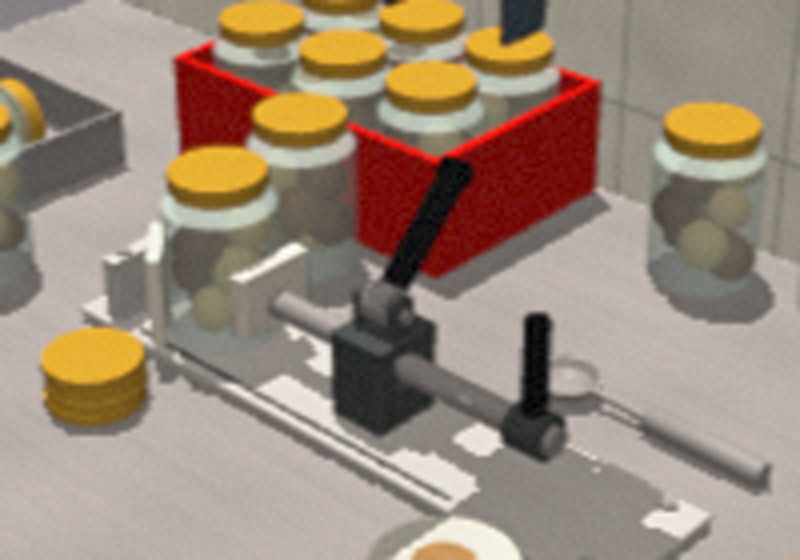

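The wrist view shows the lever held between the fingers (about (320,240), opening 19.6 mm). The side view shows the jar in the saddle with the pad touching it. Now I'll check the jar's x and swing the lever.

```bash
python3 - <<'E'
from h import *
print("lid", onplane("top",(150/4+219.6,189/4+159.6),142))
log=[]
y=-12.3
for a in list(np.arange(.2,2.41,.2))+[2.45,2.49]:
    ph=a+np.radians(35)
    robot.move_l([572.8+88*np.cos(ph),y,75+88*np.sin(ph)],vel=110)
    f=robot.current_contact_force(); p=robot.current_position()
    log.append((round(a,2),np.round(f,1).tolist(),round(float(np.arctan2(p[2]-75,p[0]-572.8)-np.radians(35))%6.283,2),round(float(np.hypot(p[2]-75,p[0]-572.8)),1)))
    if np.linalg.norm(f)>45: break
for l in log: print(*l)
print(robot.current_opening()*91,robot.current_clock())
im=robot.camera("side"); cv2.imwrite("pics/side3.png",cv2.resize(im[130:270,230:430],None,fx=4,fy=4,interpolation=cv2.INTER_CUBIC))
E
```

```text
lid [571.24699945 146.07405724 142.        ]
0.2 [-2.2, -3.5, -5.6] 0.21 85.5
0.4 [-5.3, -3.4, -11.5] 0.43 84.0
0.6 [-4.6, -4.3, -16.3] 0.64 83.8
0.8 [-3.1, -4.6, -25.0] 0.84 84.5
1.0 [1.3, -4.2, -26.4] 1.02 85.8
1.2 [5.8, -4.3, -21.6] 1.18 87.2
1.4 [8.8, -3.7, -12.0] 1.33 88.4
1.6 [7.4, -3.0, 5.3] 1.47 89.1
1.8 [-1.0, -4.1, 20.3] 1.66 89.1
2.0 [-5.8, -7.7, 23.4] 1.88 88.1
2.2 [-8.6, -4.5, 21.6] 2.1 87.2
2.4 [-9.6, -2.7, 11.3] 2.34 87.6
2.45 [-12.6, -1.5, 15.3] 2.39 88.6
2.49 [-13.7, -10.6, 16.4] 2.44 89.5
19.806862119790676 31.925
```

View pics/side3.png

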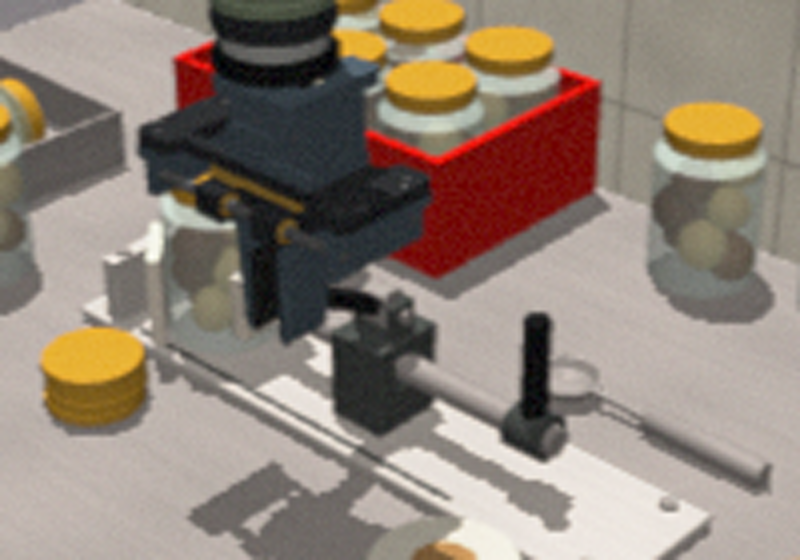

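The lever is over to the -x side and still gripped, and the jar and pad haven't moved. Now I'll release, retreat and check.

```bash
python3 - <<'E'
from h import *
robot.open(); robot.wait(.2); p=robot.current_position(); robot.move_l([p[0],p[1],300],vel=200)
robot.move_l([380,p[1]+-150,320],vel=300); robot.wait(.3)
print(robot.current_contact_force(),robot.current_clock())
t=robot.camera("top")[160:270,220:410]; s=robot.camera("side")[150:260,240:430]
z=lambda i:cv2.resize(i,None,fx=3,fy=2.7,interpolation=cv2.INTER_CUBIC)
cv2.imwrite("pics/end.png",np.vstack([z(t),z(s)]))
E
```

```text
[ 0.13488326 -0.13569116 -0.06562217] 35.65
```

View pics/end.png

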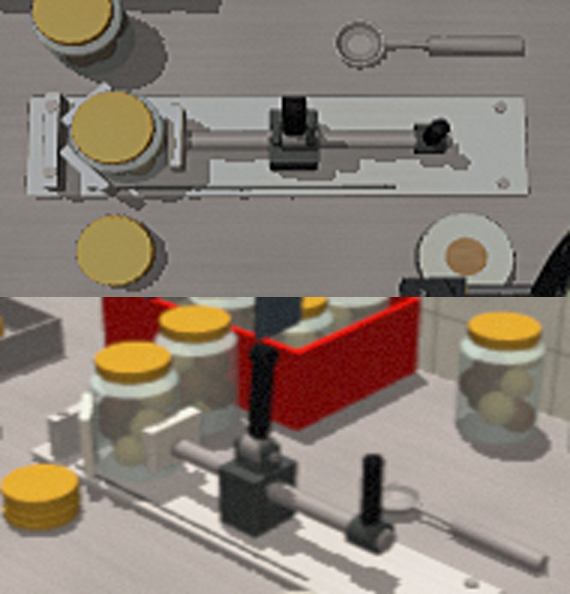

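After release the lever sprang back to nearly vertical (top-view tip at (293,98), base at (293,125)), so it had slipped in the pads before reaching centre. The jar and pad are unchanged. I'll redo it with shut fingers, pushing the back of the bar over and then pressing it down from above.

```bash
python3 - <<'E'
from h import *
q=quat(0.); X,Z,y,r=572.8,94,-12,80
robot.close(); robot.move_ptp([665,y,260],q); robot.move_l([665,y,172],vel=200)
log=[]
def go(x,z,v=90):
    robot.move_l([x,y,z],vel=v); f=robot.current_contact_force(); p=robot.current_position()
    log.append(np.round([x-X,z-Z,p[0]-X,p[2]-Z,*f],1).tolist()); return np.linalg.norm(f)
go(X+22+6,Z+r)
for d in range(95,186,9):
    ph=np.radians(d)
    if go(X+r*np.cos(ph)+6*np.sin(ph)+16,Z+r*np.sin(ph)-6*np.cos(ph))>36: break
for l in log: print(l)
print(robot.current_clock())
cv2.imwrite("pics/side4.png",cv2.resize(robot.camera("side")[130:270,230:430],None,fx=3,fy=3,interpolation=cv2.INTER_CUBIC))
E
```

```text
[28.0, 80.0, 28.6, 80.3, -0.9, -0.3, -0.1]
[15.0, 80.2, 15.3, 80.2, 0.4, -1.0, -0.5]
[2.5, 79.1, 2.7, 79.1, 0.1, 0.0, 0.6]
[-9.7, 76.0, -9.5, 76.0, -0.1, -0.1, -1.1]
[-21.3, 71.0, -21.1, 71.1, -0.3, 0.2, -0.0]
[-32.0, 64.3, -31.8, 64.3, 1.4, 0.6, 0.1]
[-41.4, 56.0, -41.3, 56.0, 0.2, -0.3, 0.1]
[-49.5, 46.3, -49.4, 46.3, -0.1, 0.2, -0.6]
[-55.9, 35.5, -55.9, 35.6, 0.3, 0.2, 0.2]
[-60.6, 23.8, -60.6, 23.8, -0.4, -1.0, 0.5]
[-63.4, 11.6, -63.4, 11.6, -1.0, -0.0, 0.3]
[-64.2, -1.0, -64.3, -1.0, 0.1, 0.0, 0.3]
43.025
```

View pics/side4.png

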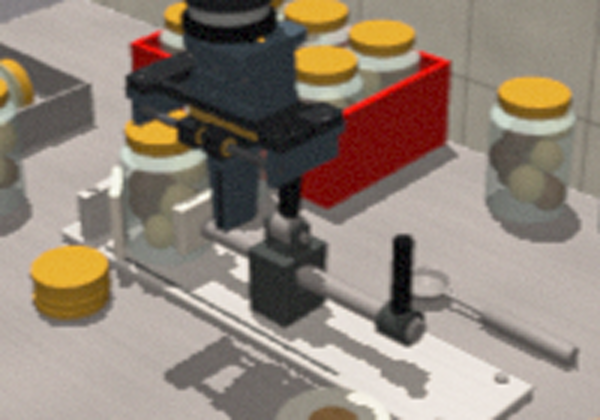

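```bash
python3 - <<'E'
from h import *
def tri(a,b):
    o,d=ray("top",a); p,e=ray("side",b); s=np.linalg.lstsq(np.c_[d,-e],p-o,rcond=None)[0]; return (o+s[0]*d).round(1),(p+s[1]*e).round(1)
print("tip",tri((293/3+219.7,98/2.7+159.7),(264/3+239.7,53/2.7+149.7)))
# predicted pixels of the lever tip for several angles, both cameras
for a in(0,.3,.6,.8,1.,1.2,1.4,2.1):
    ph=a+np.radians(35); P=np.array([[572.8+108*np.cos(ph),-12,94+108*np.sin(ph)]])
    o=[]
    for n in("top","side"):
        c=robot.get_calibration(n); o.append(cv2.projectPoints(P,c['rvec'],c['tvec'],c['mtx'],None)[0].ravel().round(1))
    u,v=o; print(a,u,v,"end.png top",((u-[220,160])*[3,2.7]).round(),"side",((v-[240,150])*[3,2.7]+[0,297]).round())
E
cp pics/end.png pics/end_.png
```

```text
tip (array([589.8, -10.9, 194.8]), array([587.3,  -8.7, 194.3]))
0 [317.7 172. ] [347.4 173.3] end.png top [293.  32.] side [322. 360.]
0.3 [317.7 178.2] [342.  168.3] end.png top [293.  49.] side [306. 346.]
0.6 [317.8 187.7] [334.9 166.4] end.png top [293.  75.] side [285. 341.]
0.8 [317.8 195.5] [329.4 167.2] end.png top [293.  96.] side [268. 343.]
1.0 [317.8 203.9] [323.5 169.5] end.png top [293. 119.] side [250. 350.]
1.2 [317.8 212.7] [317.7 173.5] end.png top [293. 142.] side [233. 360.]
1.4 [317.8 221.3] [312.  178.9] end.png top [293. 166.] side [216. 375.]
2.1 [317.8 243.9] [297.5 205.2] end.png top [293. 227.] side [172. 446.]
```

Triangulation puts the lever at about 0.82 rad after it sprang back, yet the pushing pass met no force at all. I suspect the fingers weren't shut, so I'll read the opening. I've used all ten picture views, so from here I'll rely on numbers only.

```bash
python3 - <<'E'
from h import *
print(robot.current_opening()*91,robot.current_gripper_force(),robot.current_position(),robot.current_orientation(),robot.current_q(),robot.current_clock())
E
python3 - <<'E'
from h import *
im=cv2.imread("pics/end.png"); 
side=cv2.imread("pics/side4.png")
# black (lever-like) pixels of side4, by blob
m=cv2.inRange(side,(0,0,0),(32,32,32)); n,l,s,c=cv2.connectedComponentsWithStats(m)
for i in range(1,n):
    if s[i,4]>120: print(s[i],c[i].round())
c=robot.get_calibration("side")
for P in([508.6,-12,93],[508.6,-12,150],[572.8,-12,94],[508.6,-57,93],[508.6,33,93],[572.8,-12,202],[586,-12,200]):
    print(P,((cv2.projectPoints(np.array([P],float),c['rvec'],c['tvec'],c['mtx'],None)[0].ravel()-[230,130])*3).round())
E
```

```text
0.4161830950019443 0.0 [508.86456901 -12.02157133  93.31995166] [-6.33219805e-06  9.99999987e-01 -1.28041979e-05  1.61252077e-04] [-4.62070880e-02  2.90320599e-01  1.84282248e+00 -1.26293600e-05
  1.00812623e+00 -1.61700934e+00] 43.075
[188   0  81  11 643] [227.   4.]
[ 184   10   91   34 1454] [229.  31.]
[171  70  19  13 141] [181.  76.]
[ 130   81  211   80 3046] [249. 124.]
[177 123  20  23 225] [187. 134.]
[280 177  20  40 599] [289. 198.]
[ 392  238   19   76 1135] [401. 276.]
[508.6, -12, 93] [233. 257.]
[508.6, -12, 150] [232. 199.]
[572.8, -12, 94] [285. 227.]
[508.6, -57, 93] [272. 276.]
[508.6, 33, 93] [197. 238.]
[572.8, -12, 202] [284. 117.]
[586, -12, 200] [295. 114.]
```

```bash
python3 - <<'E'
from h import *
s=cv2.imread("pics/side4.png")
for r in range(170,275,6): print(r,[s[r,c].tolist() for c in(215,225,235,245,255)])
t=cv2.imread("pics/end.png")
E
```

```text
170 [[48, 44, 36], [55, 46, 41], [54, 49, 42], [53, 47, 39], [56, 51, 43]]
176 [[48, 43, 37], [53, 49, 41], [54, 50, 43], [50, 47, 39], [48, 45, 39]]
182 [[46, 38, 34], [54, 49, 40], [54, 51, 44], [51, 49, 42], [54, 50, 44]]
188 [[46, 40, 38], [55, 50, 44], [52, 49, 41], [55, 50, 42], [57, 55, 47]]
194 [[52, 47, 40], [50, 46, 39], [58, 55, 48], [52, 46, 42], [60, 56, 52]]
200 [[48, 43, 35], [55, 49, 42], [55, 50, 44], [57, 51, 44], [60, 56, 55]]
206 [[50, 45, 39], [50, 45, 40], [52, 44, 38], [51, 47, 41], [62, 58, 56]]
212 [[56, 53, 45], [53, 48, 41], [51, 47, 39], [49, 45, 38], [61, 59, 57]]
218 [[68, 63, 64], [48, 45, 36], [52, 49, 43], [52, 46, 40], [87, 91, 94]]
224 [[94, 95, 96], [52, 46, 38], [51, 47, 41], [83, 88, 92], [102, 105, 110]]
230 [[126, 129, 137], [74, 71, 72], [146, 150, 159], [125, 131, 136], [138, 142, 151]]
236 [[94, 98, 103], [139, 142, 150], [167, 172, 184], [182, 188, 197], [174, 180, 192]]
242 [[123, 127, 135], [86, 91, 94], [128, 130, 137], [160, 164, 176], [159, 166, 175]]
248 [[178, 187, 196], [170, 179, 187], [86, 89, 93], [117, 123, 130], [83, 85, 83]]
254 [[135, 144, 150], [142, 149, 155], [172, 179, 185], [85, 90, 91], [50, 51, 49]]
260 [[130, 135, 143], [130, 136, 143], [176, 184, 193], [213, 223, 233], [36, 40, 35]]
266 [[131, 136, 143], [131, 134, 141], [147, 154, 164], [219, 225, 234], [39, 42, 40]]
272 [[133, 137, 143], [124, 133, 136], [227, 234, 240], [220, 227, 234], [41, 42, 41]]
```

The side picture shows the fingertips at row 228, where the TCP should be at row 257. So the real tips are about 27 mm above the nominal TCP. That explains both the slipped grip (only a corner of the bar was held) and the pass over the top of the lever. I'll repeat the push 27 mm lower with force guards.

```bash
cat > push.py <<'E'
from h import *
X,Z,y,r,off=572.8,94,-12,75,-27
p=robot.current_position()
robot.move_l([p[0],y,205],vel=300); robot.move_l([648,y,205],vel=300); robot.move_l([648,y,Z+r+off],vel=200)
log=[]
def go(x,z,v=110):
    robot.move_l([x,y,z],vel=v); f=robot.current_contact_force(); p=robot.current_position()
    log.append(np.round([x-X,z-Z-off,p[0]-X,p[2]-Z-off,*f],1).tolist()); return np.linalg.norm(f)
for d in [90,100,109,118,127,136,145,153,160,166,172,177,182,187]:
    ph=np.radians(d)
    if go(X+r*np.cos(ph)+6*np.sin(ph)+16,Z+off+r*np.sin(ph)-6*np.cos(ph))>(36 if d<175 else 24): break
for l in log: print(l)
print(d,robot.current_clock())
E
python3 push.py
```

```text
[22.0, 75.0, 22.8, 76.0, 0.9, -0.9, -0.4]
[8.9, 74.9, 9.7, 75.2, 1.3, 0.2, 1.1]
[-2.7, 72.9, -0.6, 73.5, 4.8, -0.9, 2.1]
[-13.9, 69.0, -9.3, 71.2, 7.5, -0.3, 6.2]
[-24.3, 63.5, -20.0, 66.2, 6.2, -0.2, 7.2]
[-33.8, 56.4, -32.7, 57.3, 3.3, -1.2, 2.0]
[-42.0, 47.9, -40.5, 49.1, 2.4, -1.5, 7.2]
[-48.1, 39.4, -49.6, 38.9, -0.5, -0.6, 0.3]
[-52.4, 31.3, -54.2, 30.1, 0.1, 0.2, 0.3]
[-55.3, 24.0, -56.4, 23.0, -0.5, -0.1, 0.3]
[-57.4, 16.4, -57.6, 16.2, -0.3, -0.3, 0.6]
[-58.6, 9.9, -58.9, 9.9, -0.0, 0.1, -0.0]
[-59.2, 3.4, -57.6, 4.7, 0.1, -3.9, 7.5]
[-59.2, -3.2, -57.4, 3.9, -11.8, 6.3, 46.7]
187 48.625
```

The force rose, dropped past centre, then met a firm stop at the closed height, so the lever has snapped over. I'll back off and check numerically from the top and side images.

```bash
python3 - <<'E'
from h import *
p=robot.current_position(); robot.move_l([p[0],p[1],200],vel=150); robot.move_l([420,-150,300],vel=300); robot.wait(.3)
print(robot.current_contact_force(),robot.current_clock())
I={n:robot.camera(n) for n in("top","side")}
for n in I: cv2.imwrite(f"pics/{n}5.png",I[n])
for a in(0,.4,.8,1.2,1.6,2.0,2.2,2.45):
    ph=a+np.radians(35); o=[a]
    for n in I:
        c=robot.get_calibration(n)
        for r in(60,80,100):
            u,v=cv2.projectPoints(np.array([[572.8+r*np.cos(ph),-12,94+r*np.sin(ph)]]),c['rvec'],c['tvec'],c['mtx'],None)[0].ravel().round().astype(int); o.append(int(I[n][v-1:v+2,u-1:u+2].mean()))
    print(o)
h=cv2.cvtColor(I["top"],cv2.COLOR_BGR2HSV); m=cv2.inRange(h,(15,90,80),(35,255,255)); n,l,s,c=cv2.connectedComponentsWithStats(m)
for i in range(1,n):
    if s[i,4]>300: print(c[i].round(1),s[i,4])
h=cv2.cvtColor(cv2.imread("pics/top0.png"),cv2.COLOR_BGR2HSV); m=cv2.inRange(h,(15,90,80),(35,255,255)); n,l,s,c=cv2.connectedComponentsWithStats(m)
print("start")
for i in range(1,n):
    if s[i,4]>300: print(c[i].round(1),s[i,4])
E
```

```text
[ 0.04884685  0.86382256 -0.42950484] 50.7833
[0, 126, 128, 127, 44, 44, 42]
[0.4, 119, 126, 127, 46, 45, 78]
[0.8, 68, 154, 166, 43, 45, 45]
[1.2, 126, 116, 116, 47, 51, 74]
[1.6, 21, 21, 26, 109, 94, 85]
[2.0, 26, 24, 27, 102, 109, 120]
[2.2, 27, 26, 20, 143, 136, 95]
[2.45, 26, 27, 23, 25, 23, 23]
[372.8  86. ] 463
[191.5  94.4] 492
[226.   94.5] 485
[260.4  94.6] 487
[331.8  96.6] 479
[631.5 152.3] 1623
[189.6 126.7] 518
[224.7 126.8] 517
[259.6 126.8] 514
[573.9 190.8] 896
[ 39.4 207.3] 1463
[243.5 163.1] 527
[489.3 214.1] 983
[257.  206.8] 576
[172.  229.5] 593
[257.7 252.4] 530
start
[372.8  86. ] 462
[191.5  94.4] 489
[226.   94.5] 483
[260.4  94.6] 487
[331.8  96.6] 478
[631.5 152.4] 1604
[189.6 126.6] 517
[224.7 126.7] 512
[259.6 126.8] 511
[561.4 174.3] 677
[ 39.5 207.7] 1366
[243.4 163.1] 528
[491.9 219.3] 833
[266. 205.] 579
[172.  229.5] 592
[466.8 245. ] 581
[257.7 252.4] 529
```

```bash
python3 - <<'E'
import cv2
for f in("side0","side5"):
    h=cv2.cvtColor(cv2.imread(f"pics/{f}.png")[150:340,200:480],cv2.COLOR_BGR2HSV); m=cv2.inRange(h,(10,120,80),(30,255,255)); n,l,s,c=cv2.connectedComponentsWithStats(m)
    print(f,[(c[i]+[200,150]).round(1).tolist() for i in range(1,n) if s[i,4]>150])
E
```

```text
side0 [[337.2, 153.1], [304.4, 159.3], [220.4, 161.3], [407.6, 162.0], [448.1, 170.2], [290.7, 175.7], [253.0, 223.6], [435.8, 283.4], [472.7, 332.8]]
side5 [[304.1, 159.3], [220.3, 161.3], [407.7, 162.1], [448.0, 170.2], [283.8, 173.5], [253.0, 223.6], [435.8, 283.4], [472.7, 332.8]]
```

```bash
python3 -c "
from station import robot
print(robot.job_done(),robot.current_clock())"
```

```text
the job is handed in; nothing more can be done
the job is handed in; nothing more can be done
```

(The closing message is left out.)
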